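Clamp the dressing stone in its cam-lever holder

ROBOT

A 7-joint arm with a two-finger parallel gripper is mounted at the origin on a cart in front of the work surface, level with it; the furniture and walls round the work are solid. World frame = base frame: x ahead of the robot, y to its left, z up, the work surface at z = 0. Lengths are in m, angles in rad, forces in N, time in s.
With the tool pointing down it reaches from about 0.425 to 0.875 m from the base axis. Payload 9.9 kg.
Tool frame: the origin (TCP) lies between the finger pads; the fingertips stand 14 mm ahead of it and the grasp point (between the pads) lies 5 mm behind it; z points along the fingers, y is the line along which they close (so a half turn about z gives the same grasp; the last joint's range is limited). The gripper opens to 85 mm and grips with 20 to 120 N. Pads are 22 mm wide; open, the fingers measure 114 mm over their backs; the gripper's body (76 mm by 85 mm) begins 54 mm behind the grasp point. The pads swing forward as they close: fully open they stand 13 mm farther back than shut.
Start: joints at [-1.194, 0.576, 0.025, 1.437, -0.015, 1.129, -0.057], TCP at [0.3, 0.605, 0.245] pointing down, gripper open.
Joint ranges: [-2.76, 2.76], [-0.34, 2.15], [-1.52, 1.57], [0.19, 2.46], [-1.09, 4.23], [0.17, 1.99], [-2.82, 2.82]. Speed limits (rad/s): [2.22, 2.22, 3.01, 3.01, 3.14, 3.14, 3.14].

INTERFACE

Orientations are given as a 3x3 rotation matrix whose columns are the frame's x, y, z axes.
In Python, from bench import bot gives the robot as it stands. The module is installed in compiled form; this text tells all that it offers.
- The arm moves only by the tool servo_tool, never from a script. Its argument "plan" is text: rows parted by semicolons, each of 5 numbers parted by spaces: the shift along the tool's x, y, z in m, then the turn about the tool's z in degrees, then the opening, from 0 (shut) to 1 (fully open). In form: x y z yaw gripper; .... A call has 1 to 12 rows; each row shifts and turns the commanded pose from where the row before left it, along the tool's axes as they then stand; what a row does not reach is not made up. A row lasts 1/12 s, in which the tool goes at most 41.7 mm and 7.16 degrees, less where a joint would pass 70% of its speed; a pose out of reach is approached as far as the arm can. A call is refused whole if a number of a shift passes 0.0417 or a number of a turn 7.16, either way. A call with a gripper value outside its range is refused whole. The fingers move at their own pace and stop on an object; "force" is the grip in N (left out, the last holds). Time passes only in rows, so rows that do not move let the fingers close. It gives the time, the measured TCP pose, the force, the opening and the grip force at its end, in the units of the state.
- bot.get_state(): the state, without advancing time (a new reading comes with each control period).
- bot.camera(name): name is "scene" or "top"; returns a dict with "color" (384x512x3 uint8, red, green, blue), "fx", "fy", "cx", "cy" (pixels), "rvec" (rotation vector, rad) and "tvec" (3), from world to camera coordinates, as OpenCV has them. Camera axes: x right, y down, z forward; pixel columns grow to the right and rows downward; lengths in m; the calibration is good to about 2 mm. A picture is of the moment at which its call begins. There is no depth.
- bot.hand_in(): hands the job in; it is judged then, once.
The state is a dict: "time": time; "q": joint angles; "joint_vel": joint speeds; "joint_efforts": joint torques, N m; "eef_pos": TCP position; "tool_rot": TCP orientation; "force": force on the tool from outside, world axes, zero at the start; "ft_torque": the same for the moment, N m; "gripper_width": opening from 0.0 (shut) to 1.0 (fully open); "grasp_force": force on a finger pad.
Only numpy, scipy, OpenCV 4.12 (cv2) and the standard library are available. Lean on these libraries where they do the work, as an engineer would, in place of code of your own. Each camera call takes 0.05 s, during which the arm holds its last target. There are 200 camera calls.

TASK

Clamp the dressing stone in the steel bench holder: lay it flat in the bed between the two low guide rails, then, with the cam lever still open, slide the holder's head up by its push plate until the shoe bears firmly on the stone and the stone is hard against the end stop; feel for it, do not ram it. Then throw the cam lever over toward the robot until it snaps past centre and lies fully down, so that the stone is held tight. Leave the other things on the table where they are.

Things in the scene. Friction and masses are not known exactly. Their poses are not given: they have to be found in the camera images.
- whetstone: Loose dressing stone, a plain grey-brown bar, 48 mm wide (its x) x 150 mm long (its y) x 24 mm high (its z), about 0.3 kg, lying flat on the table to the left of the holder at the start, roughly pointing away from the robot. Origin: centre of its underside.
- holder: Grey holder fixed to the table: base plate 100 (x) x 330 (y) x 12 mm (z). Origin: centre of its underside; y runs along it to the end stop at the robot's left, x away from the robot. The bed is the plate's top, z = 12. Two guide rails 8 mm high, y = 10 to 135, inner faces at x = -27 and 27 (3 mm clearance each side). A stone hard against the stop has its origin at x 0, y 70, z 12 mm.
- end_stop: Fixed upright block at the +y end of the holder, 78 mm wide, standing 30 mm above the bed; the face that the stone bears on lies at y = 145 mm in the holder's frame. Its origin coincides with the holder's.
- head: Sliding head, a grey 62 (x) x 40 mm (y) block up to 85 mm above the table, on a dry slide along holder y; about 12 N move it, it stays where left and holds against 12 N. Origin: its foot below the lever hinge, at holder y = -95 mm when fully back; it can move 60 mm to +y. The tail behind it carries the push plate. What it carries (lever, shoe) counts as part of it.
- push_plate (a point): Middle of the rear (-y) face of the head's upright push plate, 53 mm above the table; the plate is 44 mm wide (x), 12 mm thick (y), and its top is 73 mm above the table. Push it towards holder +y. It lies 70 mm behind (-y of) the lever's middle plane. Site axes are those of the holder.
- shoe_rod (a point): Where the shoe rod leaves the head front, 20 mm ahead (+y) of the hinge, 33 mm above the table. The steel shoe on it (40 mm wide, 12 thick, 22 high) has its face 20 to 32 mm ahead of here, set differently each time, so feel for contact. It yields on a spring of 4 N/mm; the lever cam drives it out only 3 mm in proportion to its angle. Over 24 N on the stone is ramming.
- lever_hinge (a point): The lever's hinge on top of the head, 72 mm above the table, on the holder's middle line; the hinge axis lies along the holder's y. Site axes are those of the holder.
- lever_tip (a point): Outer end of the cam lever, 110 mm from the hinge. The lever is a flat steel bar 18 mm wide (along holder y) and 12 mm thick, with a black grip 24 mm wide and 13 mm thick on its last 40 mm.
- lever (a joint): Cam lever angle (rad). 0 = open: points up and away from the robot (holder +x), 65 deg above level. Grows as it swings over the top and down to the robot's side (holder -x); upright 0.44, centre about 1.4, fully down 1.85 (9 deg above level). Before centre a spring resists (up to 0.65 N m with friction: 7 N at 95 mm from the hinge); let go from 0.15 to 1.25 it swings back. Past 1.45 it snaps to 1.85.
- disc_5: Bystander: a blue polishing disc, 100 mm across, 11 mm thick, lying beyond the holder on the left. Origin: centre of its underside. Leave alone.
- wedge_2: Bystander: a wooden wedge, 30 x 81 x 22 mm, lying beyond the holder. Origin: centre of its underside. Leave alone.
- point_chisel: Bystander: a steel point chisel, 192 mm long, 21 mm thick, lying between the robot and the holder's right end. Origin: under its middle. Leave alone.

How it is judged:
By the outcome, as a careful person would: the job done as asked, in the order asked, and still so for the second after the job is handed in, with the robot touching nothing.
It also fails if it takes over 56 s, if anything falls off the work surface, if the arm or the gripper's body presses on something with over 40 N, if the wrist force passes 120 N, or if a joint passes its speed limit or range.

## Working session

There is one attempt and no reset: what is moved stays moved. The work goes in short steps, Python scripts to look and compute and a tool call to move; the robot and the scene stay as the last step left them, time stands still between calls to the robot, and variables do not carry over. Pictures are saved under pics/ and viewed, at most 10 in all, crops included, and the job is handed in when it is done.

Besides the shell and the picture viewer there is one more tool, called after "Call:" in YAML: its name, and indented under it one key for each argument. servo_tool: Moves the arm, as the interface text tells. Its arguments: {"type":"object","properties":{"plan":{"type":"string"},"force":{"type":"number"}},"required":["plan"]}

```bash
mkdir -p pics; cat > h.py <<'E'
import numpy as np, cv2
from bench import bot
def ray(c,u,v,z):
    R,_=cv2.Rodrigues(np.array(c["rvec"],float)); t=np.array(c["tvec"],float).ravel()
    d=R.T@np.array([(u-c["cx"])/c["fx"],(v-c["cy"])/c["fy"],1]); o=-R.T@t
    return o+d*(z-o[2])/d[2]
def proj(c,P):
    K=np.array([[c["fx"],0,c["cx"]],[0,c["fy"],c["cy"]],[0,0,1]],float)
    return cv2.projectPoints(np.array(P,float).reshape(-1,3),np.array(c["rvec"],float),np.array(c["tvec"],float),K,None)[0].reshape(-1,2)
def save(c,n): cv2.imwrite(f"pics/{n}.png",c["color"][:,:,::-1])
E
python3 - <<'E'
from h import *
import pickle
for n in("scene","top"):
    c=bot.camera(n); save(c,n+"0"); pickle.dump(c,open(n+".pkl","wb"))
    R,_=cv2.Rodrigues(np.array(c["rvec"],float));print(n,c["fx"],-R.T@np.array(c["tvec"]).ravel(),R.round(2).tolist())
s=bot.get_state();print(s)
E
```

```text
scene 478.9914381948877 [-0.46559501 -0.59031583  0.89034351] [[0.53, -0.85, 0.02], [-0.42, -0.28, -0.86], [0.74, 0.45, -0.5]]
top 393.09640144284896 [0.50451983 0.0817312  1.07745814] [[-0.01, -1.0, 0.0], [-0.99, 0.01, -0.11], [0.11, -0.0, -0.99]]
{'time': 0.1, 'q': array([-1.19379416,  0.5764316 ,  0.02478853,  1.43784445, -0.01499112,
        1.12899806, -0.05648701]), 'joint_vel': array([ 0.00109788, -0.00045984,  0.00085056, -0.0020379 ,  0.00062585,
        0.00123062,  0.00040875]), 'joint_efforts': array([ 5.12467246e-03, -7.67298174e+01,  2.25754894e+00, -2.86600399e+01,
        1.59191532e-02,  8.67306080e-03, -3.20129698e-05]), 'eef_pos': array([0.29993955, 0.60425781, 0.24453138]), 'tool_rot': array([[-8.95739836e-01,  4.44578186e-01, -6.18811913e-04],
       [ 4.44578614e-01,  8.95738798e-01, -1.36428901e-03],
       [-5.22392931e-05, -1.49715855e-03, -9.99998878e-01]]), 'force': array([ 0.01404077, -0.23037812, -0.25872344]), 'ft_torque': array([0.00813316, 0.0129677 , 0.00594586]), 'grasp_force': 0.0, 'gripper_width': 1.0002839541410116}
```

View pics/top0.png

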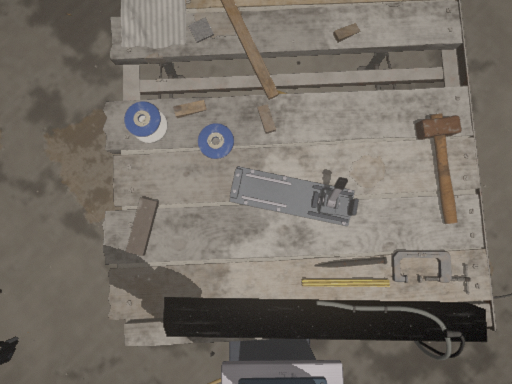

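View pics/scene0.png

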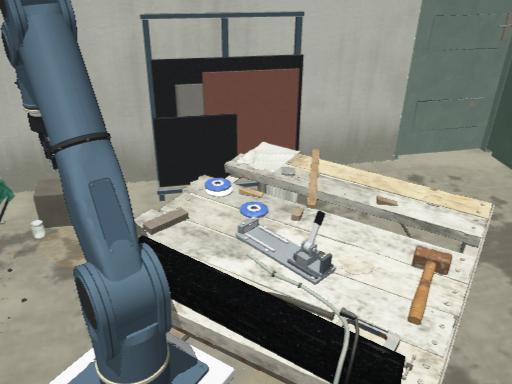

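The top view shows the stone at about (143,228) and the holder from (235,183) at the end stop to (355,208) at the push plate. The lever stands up at (340,183), and the chisel is at (350,263).

```bash
python3 - <<'E'
import cv2
t=cv2.imread("pics/top0.png");s=cv2.imread("pics/scene0.png")
a=cv2.resize(t[155:235,225:365],None,fx=5.6,fy=5.6,interpolation=cv2.INTER_CUBIC)
cv2.imwrite("pics/c1.png",a)
b=cv2.resize(s[200:290,225:345],None,fx=6.4,fy=6.4,interpolation=cv2.INTER_CUBIC)
cv2.imwrite("pics/c2.png",b)
E
python3 - <<'E'
from h import *
import pickle
c=pickle.load(open("top.pkl","rb"));im=c["color"]
# stone: brown vs bench: use GrabCut-free threshold on gray and channel diff
roi=(slice(188,265),slice(115,172))
g=cv2.cvtColor(im,cv2.COLOR_RGB2LAB)[roi]
print(g[39-2:39+3,26:31,:].reshape(-1,3).mean(0),im[222:230,143], im[228,120:170].tolist())
E
```

```text
[113.48 130.4  134.72] [[113 103  93]
 [112 102  93]
 [113 103  93]
 [113 103  93]
 [115 105  97]
 [112 101  93]
 [113 102  92]
 [112 103  92]] [[136, 131, 122], [135, 127, 121], [135, 129, 120], [133, 126, 117], [132, 124, 116], [131, 124, 116], [134, 127, 119], [140, 133, 127], [142, 135, 127], [140, 134, 126], [136, 130, 120], [116, 109, 101], [112, 102, 93], [113, 101, 91], [116, 104, 96], [114, 103, 93], [114, 103, 93], [114, 104, 94], [114, 104, 94], [113, 103, 92], [114, 103, 94], [112, 103, 93], [115, 103, 95], [113, 102, 92], [113, 103, 93], [114, 104, 95], [115, 105, 95], [114, 104, 93], [117, 106, 99], [114, 103, 95], [75, 69, 61], [70, 65, 58], [120, 113, 106], [125, 119, 111], [126, 120, 112], [133, 127, 117], [136, 129, 122], [139, 131, 124], [140, 133, 125], [138, 133, 124], [136, 130, 121], [138, 131, 122], [143, 137, 128], [144, 138, 129], [144, 137, 130], [145, 138, 131], [149, 142, 135], [149, 143, 134], [148, 141, 132], [141, 135, 128]]
```

View pics/c1.png

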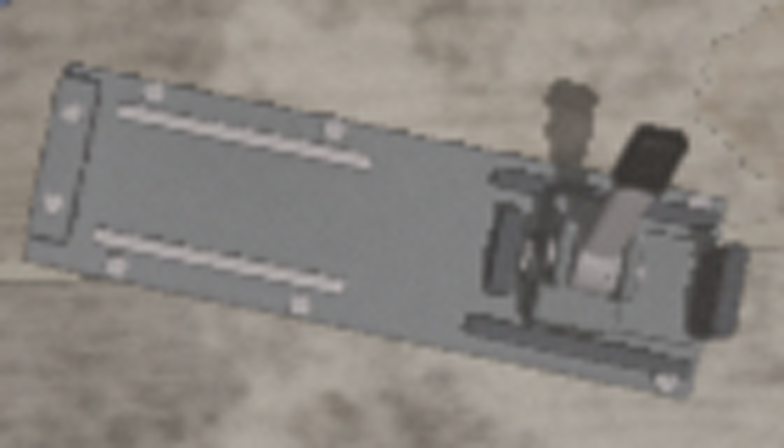

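View pics/c2.png

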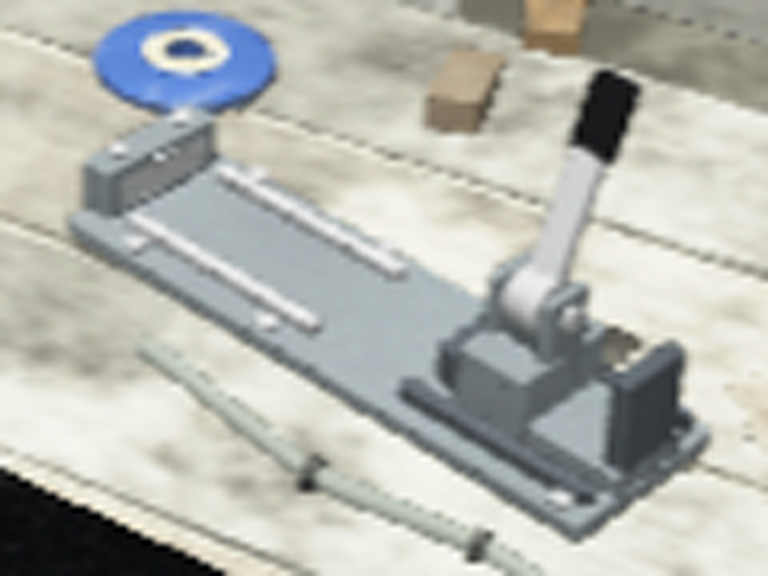

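Crop 1 (5.6x, offset 225,155) shows the plate corners at (22,262), (692,398) and (725,200), and the rails at (118,112)-(370,163) and (95,236)-(343,287). Crop 2 (6.4x, offset 225,200) shows the same rails, the lever open with its black grip at (605,115), and the push plate at (645,400).

```bash
python3 - <<'E'
from h import *
import pickle
c=pickle.load(open("top.pkl","rb"));s=pickle.load(open("scene.pkl","rb"))
T=lambda x,y:(225+(x+.5)/5.6-.5,155+(y+.5)/5.6-.5)
S=lambda x,y:(225+(x+.5)/6.4-.5,200+(y+.5)/6.4-.5)
def fit(L,A,B):
    L=np.array(L,float)[:,:2];B=np.array(B)[:,:2]
    l0,b0=L.mean(0),B.mean(0);H=(L-l0).T@(B-b0);th=np.arctan2(H[0,1]-H[1,0],H[0,0]+H[1,1])
    R=np.array([[np.cos(th),-np.sin(th)],[np.sin(th),np.cos(th)]]);o=b0-R@l0
    print(A,"o",o.round(4),"deg",np.degrees(th).round(2),"res mm",(1e3*(B-(L@R.T+o))).round(1).tolist());return o,th
r=.030
L=[(-.05,.165),(-.05,-.165),(.05,-.165),(r,.135),(r,.010),(-r,.135),(-r,.010)];z=[.012]*3+[.02]*4
P=[(22,262),(692,398),(725,200),(118,112),(370,163),(95,236),(343,287)]
ot,tt=fit(L,"top",[ray(c,*T(*p),q) for p,q in zip(P,z)])
P2=[(70,222),(577,527),(712,436),(222,168),(402,270),(132,215),(320,324)]
os_,ts=fit(L,"scene",[ray(s,*S(*p),q) for p,q in zip(P2,z)])
# stone
from math import *
for cam,n,box in((c,"top",(115,188,175,265)),(s,"scene",(135,195,195,245))):
    im=cam["color"].astype(int);x0,y0,x1,y1=box
    g=im.mean(2);m=np.zeros(g.shape,np.uint8)
    if n=="top":
        m[y0:y1,x0:x1]=((abs(g-103)<9)&(im[...,0]-im[...,2]>=16))[y0:y1,x0:x1]
    else:
        print(im[215,140:190].tolist()); print(im[205:238,165].tolist()); continue
    m=cv2.morphologyEx(m,cv2.MORPH_OPEN,np.ones((3,3)))
    k=max(cv2.findContours(m,0,cv2.CHAIN_APPROX_NONE)[0],key=cv2.contourArea)
    w=np.array([ray(cam,*p,.024)[:2]*1e3 for p in k[:,0]],np.float32)
    print(n,cv2.minAreaRect(w),cv2.boundingRect(k), cv2.minAreaRect(k), [len(k)])
    M=cv2.moments(k);print("cent",ray(cam,M["m10"]/M["m00"],M["m01"]/M["m00"],.024))
crop=cv2.resize(c["color"][185:270,110:180,::-1],None,fx=6,fy=6,interpolation=cv2.INTER_CUBIC)
k2=cv2.resize(s["color"][195:245,130:195,::-1],None,fx=6,fy=6,interpolation=cv2.INTER_CUBIC)
out=np.zeros((510,800,3),np.uint8);out[:,:420]=crop[:510,:420];out[:300,420:800]=k2[:,:380];cv2.imwrite("pics/c3.png",out)
E
```

```text
top o [ 0.5917 -0.0317] deg -12.13 res mm [[0.4, 0.1], [1.2, 0.2], [-0.9, 1.8], [0.3, -0.9], [0.6, -0.4], [-1.2, -2.0], [-0.6, 1.2]]
scene o [ 0.589  -0.0376] deg -12.68 res mm [[-1.1, -3.8], [2.8, 1.9], [-3.5, 0.6], [0.9, -0.5], [1.8, 1.4], [-1.3, 1.2], [0.4, -0.8]]
top ((513.2620849609375, 373.03668212890625), (46.62948226928711, 147.197021484375), 75.17536926269531) (126, 199, 30, 56) ((141.0094451904297, 226.21697998046875), (17.44478988647461, 56.18046569824219), 15.945395469665527) [139]
cent [0.50957159 0.37355504 0.024     ]
[[201, 199, 185], [216, 216, 203], [214, 215, 200], [217, 217, 204], [218, 218, 206], [217, 217, 204], [216, 215, 201], [213, 213, 199], [210, 211, 197], [210, 210, 197], [211, 209, 197], [211, 210, 197], [210, 211, 197], [211, 210, 198], [206, 206, 192], [202, 201, 187], [198, 197, 183], [200, 199, 185], [205, 203, 189], [208, 205, 193], [182, 180, 166], [167, 164, 151], [162, 157, 143], [151, 144, 129], [153, 144, 129], [154, 145, 128], [156, 147, 131], [156, 146, 131], [155, 146, 131], [155, 147, 131], [156, 148, 132], [155, 146, 129], [156, 147, 132], [156, 147, 132], [157, 148, 133], [157, 148, 133], [156, 147, 133], [157, 149, 133], [156, 148, 132], [155, 145, 129], [152, 141, 126], [144, 134, 119], [116, 109, 97], [86, 81, 72], [83, 78, 69], [84, 79, 71], [83, 79, 70], [84, 78, 70], [168, 165, 150], [207, 205, 190]]
[[172, 169, 150], [207, 202, 183], [212, 208, 191], [210, 205, 190], [213, 209, 192], [208, 206, 187], [192, 190, 173], [206, 203, 186], [211, 207, 192], [152, 144, 129], [154, 145, 128], [155, 146, 129], [156, 147, 132], [154, 143, 129], [152, 143, 128], [158, 145, 130], [155, 143, 128], [143, 135, 120], [84, 80, 72], [77, 73, 66], [77, 72, 65], [78, 73, 67], [76, 72, 66], [106, 104, 94], [209, 208, 195], [218, 216, 202], [220, 218, 204], [222, 220, 206], [214, 214, 200], [209, 209, 197], [215, 216, 202], [220, 219, 206], [222, 222, 207]]
```

View pics/c3.png

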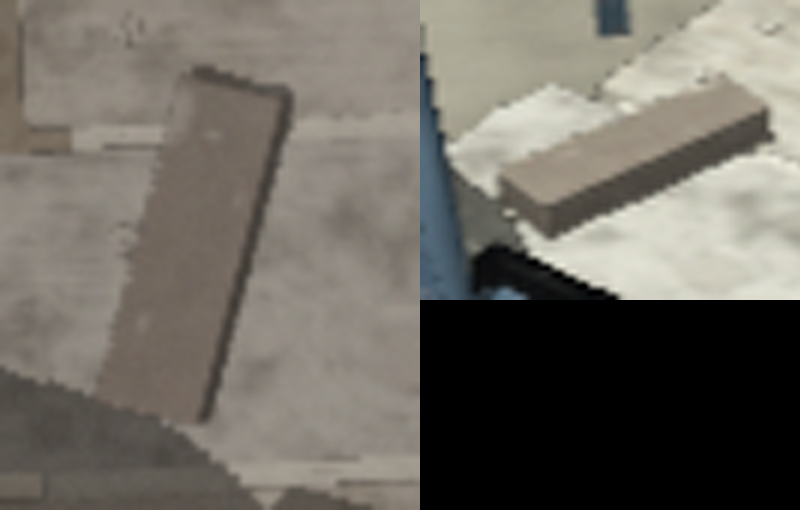

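The stone's top face is clear in both views; in the top crop (6x, offset 110,185) its corners are at about (188,70), (283,92), (203,418) and (98,400). From this the stone centre is about (0.513, 0.373), with its width axis at 75.2°. I'm moving above it.

Call:
servo_tool:
  plan: "-0.0294 -0.0112 0.012 0 1;-0.0294 -0.0112 0.012 0 1;-0.0294 -0.0112 0.012 0 1;-0.0294 -0.0112 0.012 0 1;-0.0294 -0.0112 0.012 0 1;-0.0294 -0.0112 0.012 0 1;-0.0294 -0.0112 0.012 0 1;-0.0294 -0.0112 0.012 0 1;-0.0294 -0.0112 0.012 0 1;-0.0294 -0.0112 0.012 0 1;0 0 0 -5.8 1;0 0 0 -5.8 1"
  force: 40

```text
time: 1.1
eef_pos: [0.5151, 0.3704, 0.1239]
tool_rot: [[-0.967, 0.256, -0.001], [0.256, 0.967, -0.003], [0.0, -0.003, -1.0]]
force: [-0.4, -0.0, -1.0]
gripper_width: 1.002
grasp_force: 0.0
```

```bash
cat >> h.py <<'E'
def go(x,y,yaw_y=None):
    "tool-axis shift to world x,y; yaw so tool y axis points at yaw_y deg (world, mod 180)"
    s=bot.get_state();R=s["tool_rot"];p=s["eef_pos"]
    a=np.degrees(np.arctan2(R[1,1],R[0,1]))
    print("t",round(s["time"],2),"p",p.round(4),"yaxis",a.round(2),"R33",R[2].round(4),"F",s["force"].round(1),"w",round(s["gripper_width"],3),"gf",s["grasp_force"])
    d=np.array([x-p[0],y-p[1],0]);print("tool shift",(R.T@d).round(4),"yaw",None if yaw_y is None else round(-(yaw_y-a),2),"q",s["q"].round(2))
E
python3 - <<'E'
from h import *
import pickle
s=pickle.load(open("scene.pkl","rb"))
C=[ray(s,130+(x+.5)/6-.5,195+(y+.5)/6-.5,.024)[:2] for x,y in((83,178),(128,208),(350,108),(305,80))]
C=np.array(C);print(C.round(4).tolist(),C.mean(0),np.degrees(np.arctan2(*(C[2]+C[3]-C[0]-C[1])[::-1])))
c=pickle.load(open("top.pkl","rb"))
C=np.array([ray(c,110+(x+.5)/6-.5,185+(y+.5)/6-.5,.024)[:2] for x,y in((188,73),(283,94),(203,418),(98,398))])
print(C.round(4).tolist(),C.mean(0),np.degrees(np.arctan2(*(C[0]+C[1]-C[2]-C[3])[::-1])))
go(.5125,.373,75.2)
E
```

```text
[[0.4415, 0.4001], [0.4337, 0.3602], [0.5769, 0.3267], [0.5859, 0.367]] [0.50951195 0.3634996 ] -13.040691653651978
[[0.5916, 0.3749], [0.5818, 0.3322], [0.4389, 0.3652], [0.4481, 0.4117]] [0.51510877 0.37098695] -13.673991616648886
t 1.1 p [0.5151 0.3704 0.1239] yaxis 75.19 R33 [ 3.0e-04 -2.9e-03 -1.0e+00] F [-0.4 -0.  -1. ] w 1.002 gf 0.0
tool shift [ 0.0032  0.0018 -0.    ] yaw -0.01 q [-0.67  0.64 -0.04  1.69  0.04  0.82  0.58]
```

Call:
servo_tool:
  plan: "0.0027 -0.0022 0.025 -1 1;0 0 0.03 0 1;0 0 0.03 0 1;0 0 0.014 0 1;0 0 0.002 0 1;0 0 0 0 0.3;0 0 0 0 0.3;0 0 0 0 0.3;0 0 0 0 0.3;0 0 0 0 0.3;0 0 0 0 0.3"
  force: 40

```text
time: 2.02
eef_pos: [0.5112, 0.3726, 0.026]
tool_rot: [[-0.971, 0.239, 0.002], [0.239, 0.971, 0.001], [-0.002, 0.002, -1.0]]
force: [-1.3, -1.1, 6.3]
gripper_width: 0.551
grasp_force: 42.0
```

```bash
python3 - <<'E'
from h import *
go(.5125,.373,76.2)
E
```

```text
t 2.02 p [0.5112 0.3726 0.026 ] yaxis 76.19 R33 [-0.0015  0.0018 -1.    ] F [-1.3 -1.1  6.3] w 0.551 gf 41.98013663291931
tool shift [-0.0011  0.0007  0.    ] yaw -0.01 q [-0.68  0.76 -0.05  1.77  0.05  0.62  0.58]
```

Call:
servo_tool:
  plan: "0 0 -0.01 0 0.3;0 0 -0.03 0 0.3;0 0 -0.03 0 0.3;0 0 -0.03 0 0.3;0 0 0 0 0.3"
  force: 60

```text
time: 2.43
eef_pos: [0.513, 0.374, 0.1312]
tool_rot: [[-0.971, 0.239, 0.007], [0.239, 0.971, 0.006], [-0.006, 0.008, -1.0]]
force: [1.1, 1.2, -2.2]
gripper_width: 0.542
grasp_force: 64.6
```

```bash
python3 - <<'E'
from h import *
go(.57,.02,-12.3)
E
```

```text
t 2.43 p [0.513  0.374  0.1312] yaxis 76.18 R33 [-0.0057  0.0076 -1.    ] F [ 1.1  1.2 -2.2] w 0.542 gf 64.59582567214966
tool shift [-0.1399 -0.3301 -0.0017] yaw 88.48 q [-0.67  0.62 -0.05  1.69  0.04  0.82  0.59]
```

Call:
servo_tool:
  plan: "-0.0155 -0.0289 0 0 0.3;-0.0155 -0.0289 0 0 0.3;-0.0155 -0.0289 0 0 0.3;-0.0155 -0.0289 0 0 0.3;-0.0155 -0.0289 0 0 0.3;-0.0155 -0.0289 0 0 0.3;-0.0155 -0.0289 0 0 0.3;-0.0155 -0.0289 0 0 0.3;-0.0155 -0.0289 0 0 0.3;-0.0155 -0.0289 0 0 0.3;-0.0155 -0.0289 0 0 0.3;0 0 0 6.8 0.3"

```text
time: 3.43
eef_pos: [0.6013, 0.0124, 0.1246]
tool_rot: [[-0.933, 0.359, 0.001], [0.359, 0.933, -0.005], [-0.003, -0.005, -1.0]]
force: [0.1, -2.3, -3.0]
gripper_width: 0.544
grasp_force: 64.5
```

Call:
servo_tool:
  plan: "0 0 0 6.8 0.3;0 0 0 6.8 0.3;0 0 0 6.8 0.3;0 0 0 6.8 0.3;0 0 0 6.8 0.3;0 0 0 6.8 0.3;0 0 0 6.8 0.3;0 0 0 6.8 0.3;0 0 0 6.8 0.3;0 0 0 6.8 0.3;0 0 0 6.8 0.3;0 0 0 6.8 0.3"

```text
time: 4.43
eef_pos: [0.5999, 0.023, 0.1245]
tool_rot: [[0.217, 0.976, -0.0], [0.976, -0.217, 0.0], [0.0, -0.0, -1.0]]
force: [-0.3, -0.1, -4.0]
gripper_width: 0.546
grasp_force: 64.5
```

Call:
servo_tool:
  plan: "0 0 0 0 0.3;0 0 0 0 0.3;0 0 0 0 0.3"

```text
time: 4.68
eef_pos: [0.6001, 0.0229, 0.1243]
tool_rot: [[0.207, 0.978, -0.0], [0.978, -0.207, 0.0], [0.0, -0.0, -1.0]]
force: [0.8, 0.4, -3.9]
gripper_width: 0.545
grasp_force: 64.5
```

```bash
python3 - <<'E'
from h import *
import pickle
go(.6043,.027,-12.3)
c=bot.camera("top");s=bot.camera("scene");pickle.dump((c,s),open("h1.pkl","wb"))
a=cv2.resize(c["color"][140:240,210:360,::-1],None,fx=5,fy=5,interpolation=cv2.INTER_CUBIC)
b=cv2.resize(s["color"][190:300,220:350,::-1],None,fx=5,fy=5,interpolation=cv2.INTER_CUBIC)
cv2.imwrite("pics/h1.png",np.hstack([a[:500,:420],b[:500,:380]]))
E
```

```text
t 4.68 p [0.6001 0.0229 0.1243] yaxis -11.96 R33 [ 0.e+00 -2.e-04 -1.e+00] F [ 0.8  0.4 -3.9] w 0.545 gf 64.52431440353394
tool shift [ 0.0049  0.0033 -0.    ] yaw 0.34 q [-0.35  0.62  0.37  1.79 -0.3   0.78 -0.03]
```

View pics/h1.png

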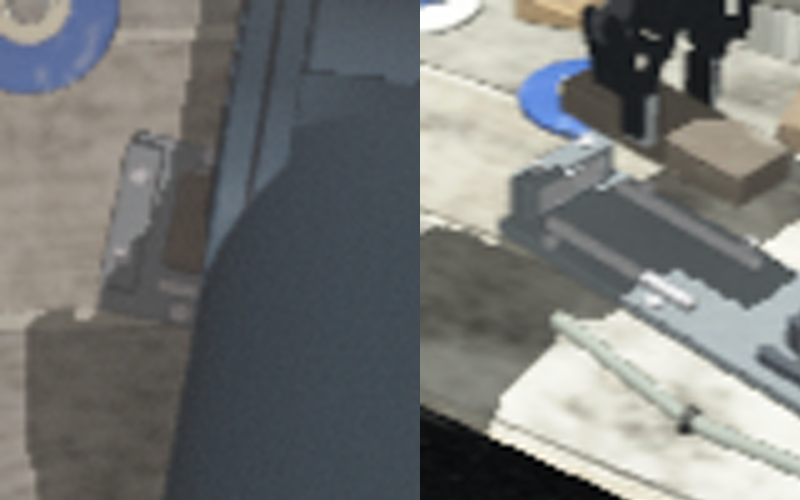

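```bash
python3 - <<'E'
from h import *
import pickle
c,s=pickle.load(open("h1.pkl","rb"))
S=lambda x,y:(220+(x-420+.5)/5-.5,190+(y+.5)/5-.5)
ex=np.array([.978,-.207]);ey=np.array([.207,.978]);p=np.array([.6001,.0229])
for q,z in (((740,178),.122),((795,155),.122),((565,80),.122),((742,202),.098)):
    w=ray(s,*S(*q),z)[:2];print(q,w.round(4),"rel TCP holder-axes",((w-p)@ex*1e3).round(1),((w-p)@ey*1e3).round(1))
# rails & end stop, same picture and same picker, at z=.02 / .042
for q,z in (((692,300),.02),((552,228),.02),((762,262),.02),((618,180),.02),((510,175),.042),((612,138),.042)):
    w=ray(s,*S(*q),z)[:2];print("rail",q,w.round(4),((w-p)@ex*1e3).round(1),((w-p)@ey*1e3).round(1))
# edge refinement: zoom of the near end and rails
a=cv2.resize(s["color"][200:240,245:305,::-1],None,fx=13,fy=13,interpolation=cv2.INTER_CUBIC);cv2.imwrite("pics/h2.png",a)
E
```

```text
(740, 178) [ 0.5604 -0.0491] rel TCP holder-axes -23.9 -78.6
(795, 155) [ 0.5998 -0.0639] rel TCP holder-axes 17.7 -84.9
(565, 80) [0.5948 0.0946] rel TCP holder-axes -20.1 69.0
(742, 202) [ 0.5709 -0.0457] rel TCP holder-axes -14.3 -73.1
rail (692, 300) [ 0.5639 -0.0191] -26.7 -48.5
rail (552, 228) [0.5801 0.0935] -34.2 64.9
rail (762, 262) [ 0.6222 -0.0352] 33.7 -52.3
rail (618, 180) [0.6498 0.0879] 35.2 73.9
rail (510, 175) [0.5879 0.1311] -34.3 103.2
rail (612, 138) [0.6613 0.1004] 43.9 88.5
```

View pics/h2.png

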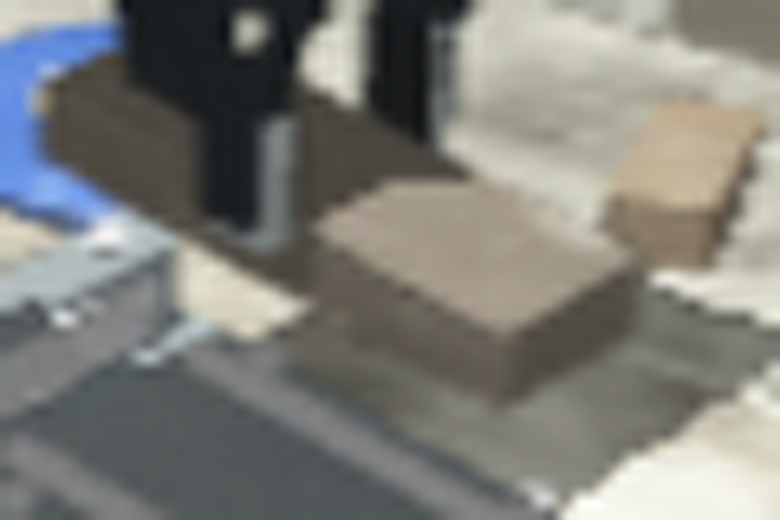

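The held stone's near end is at crop (503,333), level and roughly above the rails, and all estimates put the holder's midline about 3 mm to +x of the TCP. I'm correcting that and descending, feeling for contact.

Call:
servo_tool:
  plan: "0 0.003 0.02 0.3 0.3;0 0 0.025 0 0.3;0 0 0.02 0 0.3;0 0 0.008 0 0.3;0 0 0 0 0.3;0 0 0 0 0.3"

```text
time: 5.28
eef_pos: [0.6034, 0.0218, 0.0516]
tool_rot: [[0.216, 0.976, -0.0], [0.976, -0.216, -0.0], [-0.0, -0.0, -1.0]]
force: [0.1, 0.0, -3.2]
gripper_width: 0.541
grasp_force: 64.5
```

Call:
servo_tool:
  plan: "0 0 0.002 0 0.3;0 0 0.002 0 0.3;0 0 0.002 0 0.3;0 0 0 0 0.3"

```text
time: 5.62
eef_pos: [0.6033, 0.0222, 0.0455]
tool_rot: [[0.216, 0.976, 0.0], [0.976, -0.216, 0.0], [0.0, 0.0, -1.0]]
force: [0.1, 0.4, -3.9]
gripper_width: 0.541
grasp_force: 64.5
```

Call:
servo_tool:
  plan: "0 0 0.002 0 0.3;0 0 0.002 0 0.3;0 0 0 0 0.3"

```text
time: 5.87
eef_pos: [0.603, 0.0222, 0.041]
tool_rot: [[0.216, 0.976, -0.0], [0.976, -0.216, 0.0], [-0.0, -0.0, -1.0]]
force: [0.1, 0.9, -2.8]
gripper_width: 0.544
grasp_force: 64.5
```

Call:
servo_tool:
  plan: "0 0 0.0015 0 0.3;0 0 0.0015 0 0.3;0 0 0 0 0.3;0 0 0 0 0.3"

```text
time: 6.2
eef_pos: [0.6032, 0.0221, 0.0383]
tool_rot: [[0.217, 0.976, 0.0], [0.976, -0.217, -0.0], [-0.0, 0.0, -1.0]]
force: [-0.2, -0.8, -2.6]
gripper_width: 0.539
grasp_force: 64.5
```

```bash
python3 - <<'E'
from h import *
go(.6043,.027,-12.3)
s=bot.camera("scene")
a=cv2.resize(s["color"][195:265,228:318,::-1],None,fx=8,fy=8,interpolation=cv2.INTER_CUBIC);cv2.imwrite("pics/d1.png",a)
E
```

```text
t 6.2 p [0.6032 0.0221 0.0383] yaxis -12.5 R33 [-0.  0. -1.] F [-0.2 -0.8 -2.6] w 0.539 gf 64.540114402771
tool shift [ 0.0051 -0.     -0.    ] yaw -0.2 q [-0.3   0.74  0.31  1.85 -0.36  0.61  0.01]
```

View pics/d1.png

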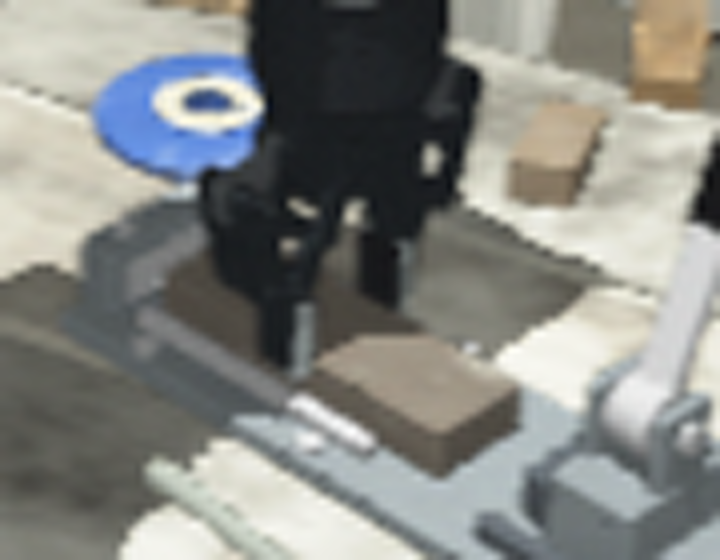

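The stone (near corner about (440,475)) now sits down between the rails with the near rail along its side. I'm taking the last bit down by feel.

Call:
servo_tool:
  plan: "0 0 0.001 0 0.3;0 0 0.001 0 0.3;0 0 0 0 0.3"

```text
time: 6.5
eef_pos: [0.6033, 0.0221, 0.0381]
tool_rot: [[0.217, 0.976, 0.001], [0.976, -0.217, 0.001], [0.001, 0.001, -1.0]]
force: [-5.6, 0.6, 19.1]
gripper_width: 0.547
grasp_force: 67.0
```

Call:
servo_tool:
  plan: "0 0 0.001 0 0.3;0 0 0 0 0.3;0 0 0 0 0.3"

```text
time: 6.75
eef_pos: [0.6033, 0.0221, 0.0381]
tool_rot: [[0.217, 0.976, 0.001], [0.976, -0.217, 0.001], [0.001, 0.001, -1.0]]
force: [-8.9, 1.4, 30.5]
gripper_width: 0.549
grasp_force: 68.2
```

Call:
servo_tool:
  plan: "0 0 -0.0015 0 0.3;0 0 -0.001 0 0.3;0 0 0 0 0.8;0 0 0 0 0.8;0 0 0 0 0.8;0 0 -0.01 0 0.8;0 0 -0.03 0 0.8;0 0 -0.03 0 0.8;0 0 -0.03 0 0.8;0 0 -0.03 0 0.8;0 0 0 0 0.8"

```text
time: 7.67
eef_pos: [0.606, 0.0215, 0.1741]
tool_rot: [[0.217, 0.976, 0.009], [0.976, -0.217, 0.001], [0.002, 0.008, -1.0]]
force: [-0.0, -0.5, -0.6]
gripper_width: 0.798
grasp_force: 0.0
```

```bash
python3 - <<'E'
from h import *
import pickle
go(.6043,.027,-12.3)
# push point: holder y=-165 face, plus hover points
o=np.array([.5917,-.0317]);th=np.radians(-12.2);ex=np.array([np.cos(th),np.sin(th)]);ey=np.array([-np.sin(th),np.cos(th)])
for y in (-.165,-.19,-.2,-.21): print(y,(o+y*ey).round(4))
c=pickle.load(open("top.pkl","rb"));s=pickle.load(open("scene.pkl","rb"))
# push-plate rear top edge (z .073) from earlier crops
T=lambda x,y:(225+(x+.5)/5.6-.5,155+(y+.5)/5.6-.5)
S=lambda x,y:(225+(x+.5)/6.4-.5,200+(y+.5)/6.4-.5)
for w in [ray(c,*T(*p),.073)[:2] for p in((747,248),(730,338),(712,243),(690,335))]+[ray(s,*S(*p),.073)[:2] for p in((683,345),(640,380),(610,372),(655,335))]:
    print(w.round(4),"holder",((w-o)@ex*1e3).round(1),((w-o)@ey*1e3).round(1))
E
```

```text
t 7.67 p [0.606  0.0215 0.1741] yaxis -12.54 R33 [ 0.0024  0.0085 -1.    ] F [-0.  -0.5 -0.6] w 0.798 gf 0.0
tool shift [ 0.005  -0.0029 -0.    ] yaw -0.24 q [-0.37  0.57  0.4   1.74 -0.28  0.88 -0.06]
-0.165 [ 0.5568 -0.193 ]
-0.19 [ 0.5515 -0.2174]
-0.2 [ 0.5494 -0.2272]
-0.21 [ 0.5473 -0.237 ]
[ 0.5771 -0.1947] holder 20.2 -162.4
[ 0.5361 -0.1854] holder -21.8 -162.0
[ 0.5796 -0.1788] holder 19.2 -146.3
[ 0.5377 -0.1673] holder -24.2 -143.9
[ 0.5758 -0.1982] holder 19.7 -166.1
[ 0.5423 -0.1932] holder -14.2 -168.3
[ 0.5402 -0.1798] holder -19.1 -155.6
[ 0.5756 -0.1847] holder 16.6 -152.9
```

Call:
servo_tool:
  plan: "0 0 -0.04 0 0;0 0 -0.04 0 0;-0.0319 0 0 0 0;-0.0319 0 0 0 0;-0.0319 0 0 0 0;-0.0319 0 0 0 0;-0.0319 0 0 0 0;-0.0319 0 0 0 0;-0.0319 0 0 0 0;-0.0319 0 0 0 0;0 0 0 0 0;0 0 0 0 0"

```text
time: 8.67
eef_pos: [0.5469, -0.2296, 0.2483]
tool_rot: [[0.221, 0.975, 0.0], [0.975, -0.221, -0.001], [-0.001, 0.0, -1.0]]
force: [-0.1, 0.3, 0.3]
gripper_width: 0.003
grasp_force: 0.0
```

```bash
python3 - <<'E'
from h import *
import pickle
go(.5494,-.2272,-12.2)
c=bot.camera("top");s=bot.camera("scene");pickle.dump((c,s),open("p.pkl","wb"))
a=cv2.resize(c["color"][150:240,220:365,::-1],None,fx=5,fy=5,interpolation=cv2.INTER_CUBIC);cv2.imwrite("pics/p1.png",a)
E
```

```text
t 8.67 p [ 0.5469 -0.2296  0.2483] yaxis -12.77 R33 [-9.e-04  4.e-04 -1.e+00] F [-0.1  0.3  0.3] w 0.003 gf 0.0
tool shift [ 0.0029  0.0019 -0.    ] yaw -0.57 q [ 0.03  0.48  0.45  1.67 -0.24  1.04  0.33]
```

View pics/p1.png

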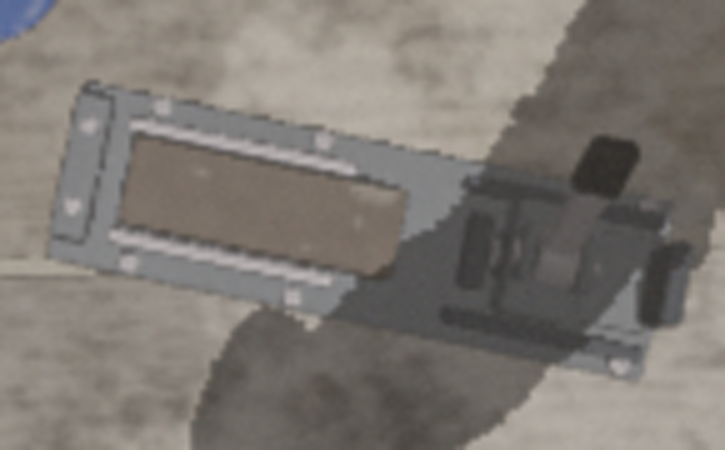

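The stone lies flat between the rails with its left edge near (125,185), about 12 mm short of the stop. The shoe, at about (470,250), is clear of it. I'm descending behind the push plate.

Call:
servo_tool:
  plan: "0 0.002 0.039 -0.5 0;0 0 0.039 0 0;0 0 0.039 0 0;0 0 0.039 0 0;0 0 0.03 0 0;0 0 0.01 0 0;0 0 0 0 0;0 0 0 0 0"

```text
time: 9.43
eef_pos: [0.5506, -0.2271, 0.0526]
tool_rot: [[0.207, 0.978, 0.0], [0.978, -0.207, -0.0], [0.0, 0.0, -1.0]]
force: [-0.1, -1.3, 0.6]
gripper_width: 0.001
grasp_force: 0.0
```

Call:
servo_tool:
  plan: "0.005 0 0 0 0;0.005 0 0 0 0;0.005 0 0 0 0;0.003 0 0 0 0;0 0 0 0 0;0 0 0 0 0"

```text
time: 9.93
eef_pos: [0.5539, -0.2095, 0.0522]
tool_rot: [[0.207, 0.978, 0.001], [0.978, -0.207, -0.0], [0.0, 0.001, -1.0]]
force: [-0.6, 0.0, 0.1]
gripper_width: 0.003
grasp_force: 0.0
```

Call:
servo_tool:
  plan: "0.003 0 0 0 0;0.003 0 0 0 0;0.003 0 0 0 0;0.003 0 0 0 0;0 0 0 0 0;0 0 0 0 0"

```text
time: 10.43
eef_pos: [0.5555, -0.2013, 0.052]
tool_rot: [[0.211, 0.978, 0.0], [0.978, -0.211, -0.004], [-0.004, 0.001, -1.0]]
force: [-2.4, -8.5, -0.0]
gripper_width: 0.001
grasp_force: 4.6
```

Call:
servo_tool:
  plan: "0.003 0 0 0 0;0.003 0 0 0 0;0.003 0 0 0 0;0.003 0 0 0 0;0 0 0 0 0;0 0 0 0 0"

```text
time: 10.93
eef_pos: [0.558, -0.1896, 0.052]
tool_rot: [[0.211, 0.978, 0.0], [0.978, -0.211, -0.004], [-0.004, 0.001, -1.0]]
force: [-2.4, -9.0, 0.0]
gripper_width: 0.002
grasp_force: 4.7
```

Call:
servo_tool:
  plan: "0.003 0 0 0 0;0.003 0 0 0 0;0.003 0 0 0 0;0.003 0 0 0 0;0 0 0 0 0;0 0 0 0 0"

```text
time: 11.43
eef_pos: [0.5606, -0.1779, 0.052]
tool_rot: [[0.211, 0.978, 0.0], [0.978, -0.211, -0.004], [-0.004, 0.001, -1.0]]
force: [-1.1, -9.6, -0.2]
gripper_width: 0.001
grasp_force: 4.7
```

Call:
servo_tool:
  plan: "0.002 0 0 0 0;0.002 0 0 0 0;0.002 0 0 0 0;0.002 0 0 0 0;0 0 0 0 0"

```text
time: 11.85
eef_pos: [0.5621, -0.1707, 0.0521]
tool_rot: [[0.211, 0.977, 0.0], [0.977, -0.211, -0.005], [-0.004, 0.001, -1.0]]
force: [-2.3, -10.5, -1.1]
gripper_width: 0.003
grasp_force: 5.6
```

```bash
python3 - <<'E'
from h import *
import pickle
go(.5494,-.2272,-12.2)
c=bot.camera("top");s=bot.camera("scene");pickle.dump((c,s),open("p2.pkl","wb"))
a=cv2.resize(c["color"][155:225,220:345,::-1],None,fx=3.2,fy=3.2,interpolation=cv2.INTER_CUBIC)
b=cv2.resize(s["color"][205:290,235:345,::-1],None,fx=6,fy=6,interpolation=cv2.INTER_CUBIC)
out=np.zeros((510,800,3),np.uint8);b=b[:510,:660];out=b;cv2.imwrite("pics/p2.png",out);cv2.imwrite("pics/p2t.png",a)
E
```

```text
t 11.85 p [ 0.5621 -0.1707  0.0521] yaxis -12.19 R33 [-0.0045  0.0012 -1.    ] F [ -2.3 -10.5  -1.1] w 0.003 gf 5.56867852807045
tool shift [-0.0579 -0.0005  0.0003] yaw 0.01 q [-0.    0.71  0.34  1.88 -0.38  0.61  0.37]
```

View pics/p2.png

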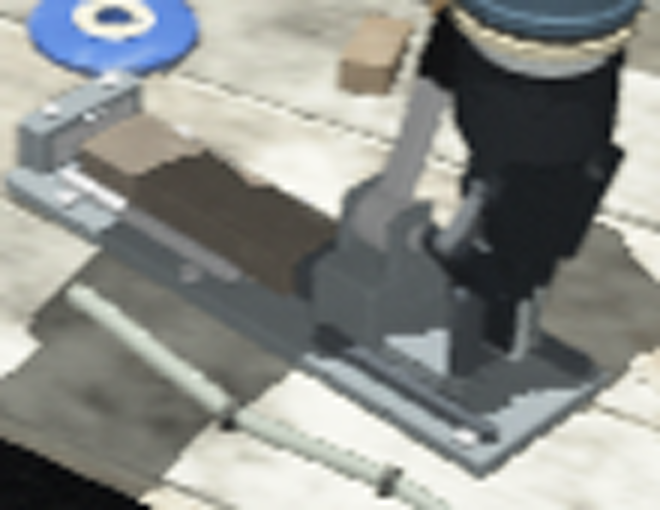

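The shoe has come up to the stone's near end at about (310,270), and the stone is still a little short of the stop. I've used all 10 picture views, so from here I go by force, in smaller steps.

Call:
servo_tool:
  plan: "0.0015 0 0 0 0;0.0015 0 0 0 0;0.0015 0 0 0 0;0 0 0 0 0"

```text
time: 12.28
eef_pos: [0.563, -0.1667, 0.0521]
tool_rot: [[0.212, 0.977, 0.0], [0.977, -0.212, -0.005], [-0.005, 0.001, -1.0]]
force: [-2.2, -12.2, -1.3]
gripper_width: -0.001
grasp_force: 6.2
```

Call:
servo_tool:
  plan: "0.001 0 0 0 0;0.001 0 0 0 0;0.001 0 0 0 0;0 0 0 0 0"

```text
time: 12.62
eef_pos: [0.5636, -0.1639, 0.0521]
tool_rot: [[0.212, 0.977, 0.0], [0.977, -0.212, -0.005], [-0.005, 0.001, -1.0]]
force: [-1.9, -12.4, -0.9]
gripper_width: 0.004
grasp_force: 6.4
```

Call:
servo_tool:
  plan: "0.001 0 0 0 0;0.001 0 0 0 0;0.001 0 0 0 0;0 0 0 0 0"

```text
time: 12.95
eef_pos: [0.5643, -0.161, 0.0521]
tool_rot: [[0.212, 0.977, 0.0], [0.977, -0.212, -0.005], [-0.005, 0.001, -1.0]]
force: [-2.5, -14.1, -1.2]
gripper_width: 0.001
grasp_force: 6.4
```

Call:
servo_tool:
  plan: "0.001 0 0 0 0;0.001 0 0 0 0;0 0 0 0 0"

```text
time: 13.2
eef_pos: [0.5647, -0.1591, 0.052]
tool_rot: [[0.212, 0.977, 0.0], [0.977, -0.212, -0.005], [-0.005, 0.001, -1.0]]
force: [-1.3, -14.4, -0.6]
gripper_width: 0.002
grasp_force: 6.5
```

Call:
servo_tool:
  plan: "0.001 0 0 0 0;0.001 0 0 0 0;0 0 0 0 0"

```text
time: 13.45
eef_pos: [0.5651, -0.1572, 0.052]
tool_rot: [[0.212, 0.977, 0.0], [0.977, -0.212, -0.005], [-0.005, 0.001, -1.0]]
force: [-1.7, -13.4, -1.3]
gripper_width: -0.002
grasp_force: 6.6
```

```bash
python3 - <<'E'
from h import *
import pickle
c0,s0=pickle.load(open("p2.pkl","rb"))
c=bot.camera("top");s=bot.camera("scene");pickle.dump((c,s),open("p3.pkl","wb"))
o=np.array([.5917,-.0317]);th=np.radians(-12.2);ex=np.array([np.cos(th),np.sin(th)]);ey=np.array([-np.sin(th),np.cos(th)])
# brightness profile along bench-holder mid line in top view, z=.036, from y=90 to 150 (stone end / stop)
for k in (c0,c):
    L=[]
    for y in range(100,152,3):
        v=[]
        for x in (-8,0,8):
            w=o+x*1e-3*ex+y*1e-3*ey;u=proj(k,[w[0],w[1],.036])[0]
            v.append(cv2.getRectSubPix(k["color"],(1,1),(float(u[0]),float(u[1])))[0,0])
        m=np.mean(v,0);L.append((y,int(m[0]),int(m[0]-m[2])))
    print(L)
E
```

```text
[(100, 130, 20), (103, 131, 22), (106, 129, 20), (109, 129, 20), (112, 129, 20), (115, 130, 20), (118, 131, 20), (121, 131, 20), (124, 131, 20), (127, 129, 20), (130, 119, 13), (133, 130, 0), (136, 143, -1), (139, 143, -1), (142, 136, 0), (145, 123, 1), (148, 138, 0), (151, 141, 0)]
[(100, 132, 20), (103, 133, 20), (106, 133, 20), (109, 131, 20), (112, 130, 20), (115, 131, 20), (118, 131, 20), (121, 129, 20), (124, 129, 19), (127, 130, 20), (130, 130, 21), (133, 131, 21), (136, 131, 21), (139, 132, 21), (142, 127, 19), (145, 121, 5), (148, 138, -1), (151, 141, -1)]
```

Call:
servo_tool:
  plan: "0.001 0 0 0 0;0 0 0 0 0;0 0 0 0 0"

```text
time: 13.8
eef_pos: [0.5652, -0.1567, 0.0521]
tool_rot: [[0.212, 0.977, 0.0], [0.977, -0.212, -0.006], [-0.006, 0.001, -1.0]]
force: [-2.9, -15.0, -1.0]
gripper_width: 0.001
grasp_force: 7.3
```

Call:
servo_tool:
  plan: "0.001 0 0 0 0;0 0 0 0 0;0 0 0 0 0"

```text
time: 14.05
eef_pos: [0.5652, -0.1563, 0.0521]
tool_rot: [[0.213, 0.977, 0.0], [0.977, -0.213, -0.006], [-0.006, 0.002, -1.0]]
force: [-2.9, -16.4, -1.1]
gripper_width: -0.0
grasp_force: 8.2
```

Call:
servo_tool:
  plan: "0.001 0 0 0 0;0 0 0 0 0;0 0 0 0 0"

```text
time: 14.3
eef_pos: [0.5653, -0.1559, 0.0521]
tool_rot: [[0.213, 0.977, 0.0], [0.977, -0.213, -0.007], [-0.007, 0.002, -1.0]]
force: [-3.7, -17.8, -0.7]
gripper_width: -0.001
grasp_force: 9.0
```

Call:
servo_tool:
  plan: "0.001 0 0 0 0;0 0 0 0 0;0 0 0 0 0"

```text
time: 14.55
eef_pos: [0.5654, -0.1555, 0.0521]
tool_rot: [[0.214, 0.977, 0.0], [0.977, -0.214, -0.008], [-0.007, 0.002, -1.0]]
force: [-3.9, -19.2, -2.0]
gripper_width: 0.002
grasp_force: 9.8
```

Call:
servo_tool:
  plan: "0.001 0 0 0 0;0 0 0 0 0;0 0 0 0 0"

```text
time: 14.8
eef_pos: [0.5655, -0.155, 0.0521]
tool_rot: [[0.214, 0.977, 0.0], [0.977, -0.214, -0.008], [-0.008, 0.002, -1.0]]
force: [-4.0, -20.8, -1.6]
gripper_width: 0.0
grasp_force: 10.6
```

Call:
servo_tool:
  plan: "0.001 0 0 0 0;0 0 0 0 0;0 0 0 0 0"

```text
time: 15.05
eef_pos: [0.5656, -0.1546, 0.0521]
tool_rot: [[0.214, 0.977, 0.0], [0.977, -0.214, -0.009], [-0.009, 0.002, -1.0]]
force: [-3.9, -22.3, -2.6]
gripper_width: 0.0
grasp_force: 11.4
```

The stone is hard against the stop with about 10 N on it. I'm backing off and going round to the far side of the lever.

Call:
servo_tool:
  plan: "-0.005 0 0 0 0;-0.005 0 0 0 0;-0.01 0 0 0 0;-0.01 0 0 0 0;0 0 -0.03 0 0;0 0 -0.04 0 0;0 0 -0.04 0 0;0 0 -0.038 0 0;0 0.03 0 0 0;0 0.03 0 0 0;0 0.025 0 0 0;0 0 0 0 0"

```text
time: 16.05
eef_pos: [0.6478, -0.1943, 0.1996]
tool_rot: [[0.206, 0.979, 0.003], [0.979, -0.206, -0.001], [0.0, 0.003, -1.0]]
force: [-0.4, 0.3, -0.3]
gripper_width: 0.002
grasp_force: 0.0
```

```bash
cat >> h.py <<'E'
o=np.array([.5917,-.0317]);th=np.radians(-12.2);ex=np.array([np.cos(th),np.sin(th)]);ey=np.array([-np.sin(th),np.cos(th)])
def hold():
    s=bot.get_state();p=s["eef_pos"];d=p[:2]-o;R=s["tool_rot"]
    print("t",round(s["time"],2),"holder x,y mm",(d@ex*1e3).round(1),(d@ey*1e3).round(1),"z",(p[2]*1e3).round(1),"F",s["force"].round(1),"R",R.round(3).tolist())
def prof(k,a,b,z,st=3,xs=(-8,0,8)):
    L=[]
    for y in range(a,b,st):
        v=[]
        for x in xs:
            w=o+x*1e-3*ex+y*1e-3*ey;u=proj(k,[w[0],w[1],z])[0]
            v.append(cv2.getRectSubPix(k["color"],(1,1),(float(u[0]),float(u[1])))[0,0])
        m=np.mean(v,0);L.append((y,int(m[0]),int(m[0]-m[2])))
    return L
E
python3 - <<'E'
from h import *
hold();c=bot.camera("top")
print("stop",prof(c,127,152,.036));print("shoe",prof(c,-24,12,.034))
# lever grip: darkest blob in top view around expected region
g=c["color"].max(2);u=proj(c,[*(o+.04*ex-.045*ey),.155])[0];print("exp grip px",u)
x,y=map(int,u);r=g[y-22:y+22,x-25:x+25];m=(r<45).astype(np.uint8)
n,l,st,ce=cv2.connectedComponentsWithStats(m)
for i in range(1,n):
    if st[i,4]>15:
        q=ce[i]+[x-25,y-22];w=ray(c,*q,.155)[:2]-o;print(st[i],q,"holder",(w@ex*1e3).round(1),(w@ey*1e3).round(1))
E
```

```text
t 16.05 holder x,y mm 89.1 -147.1 z 199.6 F [-0.4  0.3 -0.3] R [[0.206, 0.979, 0.003], [0.979, -0.206, -0.001], [0.0, 0.003, -1.0]]
stop [(127, 129, 20), (130, 130, 21), (133, 129, 19), (136, 131, 21), (139, 131, 21), (142, 126, 19), (145, 121, 6), (148, 137, 0), (151, 141, 0)]
shoe [(-24, 76, 2), (-21, 72, 2), (-18, 82, 3), (-15, 76, 2), (-12, 69, 1), (-9, 69, 0), (-6, 71, 5), (-3, 80, 11), (0, 84, 13), (3, 83, 12), (6, 82, 12), (9, 84, 13)]
exp grip px [319.98593398 178.08443361]
```

Call:
servo_tool:
  plan: "0.034 0 0 0 0;0.034 0 0 0 0;0.034 0 0 0 0;0 -0.003 0.025 0 0;0 0 0.025 0 0;0 0 0 0 0;0 0 0 0 0"

```text
time: 16.68
eef_pos: [0.6607, -0.0938, 0.1492]
tool_rot: [[0.209, 0.978, -0.003], [0.978, -0.209, 0.0], [-0.001, -0.003, -1.0]]
force: [0.2, -0.0, 0.9]
gripper_width: -0.001
grasp_force: 0.0
```

```bash
python3 - <<'E'
from h import *
hold()
E
```

```text
t 16.68 holder x,y mm 80.6 -46.1 z 149.2 F [ 0.2 -0.   0.9] R [[0.209, 0.978, -0.003], [0.978, -0.209, 0.0], [-0.001, -0.003, -1.0]]
```

Call:
servo_tool:
  plan: "0 -0.006 0 0 0;0 -0.006 0 0 0;0 -0.006 0 0 0;0 -0.006 0 0 0;0 -0.006 0 0 0;0 -0.006 0 0 0;0 -0.006 0 0 0;0 0 0 0 0"

```text
time: 17.35
eef_pos: [0.6248, -0.086, 0.1544]
tool_rot: [[0.208, 0.978, 0.012], [0.978, -0.208, -0.002], [0.001, 0.012, -1.0]]
force: [6.9, -3.0, 21.6]
gripper_width: 0.001
grasp_force: 12.8
```

Call:
servo_tool:
  plan: "0 -0.005 0 0 0;0 -0.005 0 0 0;0 -0.005 -0.001 0 0;0 -0.005 -0.002 0 0;0 0 0 0 0"

```text
time: 17.77
eef_pos: [0.6049, -0.0818, 0.1577]
tool_rot: [[0.208, 0.978, 0.011], [0.978, -0.208, -0.001], [0.001, 0.011, -1.0]]
force: [4.9, -2.4, 27.9]
gripper_width: -0.001
grasp_force: 15.6
```

```bash
python3 - <<'E'
from h import *
hold()
E
```

```text
t 17.77 holder x,y mm 23.5 -46.1 z 157.7 F [ 4.9 -2.4 27.9] R [[0.208, 0.978, 0.011], [0.978, -0.208, -0.001], [0.001, 0.011, -1.0]]
```

Upward force of 28 N means the lever's tip is bearing under the knuckles, so I'll raise the fingers to push with the tips only.

Call:
servo_tool:
  plan: "0 0 -0.006 0 0;0 0 -0.006 0 0;0 0 -0.006 0 0;0 0 0 0 0;0 0 0 0 0"

```text
time: 18.18
eef_pos: [0.6018, -0.0805, 0.1713]
tool_rot: [[0.208, 0.978, 0.001], [0.978, -0.208, 0.0], [0.0, 0.001, -1.0]]
force: [3.6, -1.3, 3.0]
gripper_width: -0.003
grasp_force: 2.0
```

```bash
python3 - <<'E'
from h import *
hold()
c=bot.camera("top");print("stop",prof(c,127,152,.036))
E
```

```text
t 18.18 holder x,y mm 20.2 -45.6 z 171.3 F [ 3.6 -1.3  3. ] R [[0.208, 0.978, 0.001], [0.978, -0.208, 0.0], [0.0, 0.001, -1.0]]
stop [(127, 132, 22), (130, 132, 20), (133, 132, 19), (136, 133, 20), (139, 135, 22), (142, 128, 18), (145, 122, 6), (148, 140, -1), (151, 143, 0)]
```

Call:
servo_tool:
  plan: "0 -0.006 0 0 0;0 -0.006 0 0 0;0 -0.006 0 0 0;0 -0.006 0 0 0;0 -0.006 0.001 0 0;0 -0.006 0.001 0 0;0 -0.005 0.002 0 0;0 -0.005 0.002 0 0;0 0 0 0 0"

```text
time: 18.98
eef_pos: [0.5566, -0.0711, 0.1645]
tool_rot: [[0.208, 0.978, 0.001], [0.978, -0.208, -0.001], [-0.0, 0.001, -1.0]]
force: [6.4, -2.3, -0.3]
gripper_width: -0.003
grasp_force: 2.2
```

```bash
python3 - <<'E'
from h import *
hold()
c=bot.camera("top");print("stop",prof(c,130,152,.036))
E
```

```text
t 18.98 holder x,y mm -25.9 -46.0 z 164.5 F [ 6.4 -2.3 -0.3] R [[0.208, 0.978, 0.001], [0.978, -0.208, -0.001], [-0.0, 0.001, -1.0]]
stop [(130, 129, 20), (133, 129, 19), (136, 130, 20), (139, 130, 21), (142, 125, 19), (145, 119, 5), (148, 137, 0), (151, 140, -1)]
```

Call:
servo_tool:
  plan: "0 -0.0055 0.0025 0 0;0 -0.0055 0.0025 0 0;0 -0.0055 0.003 0 0;0 -0.0055 0.003 0 0;0 -0.005 0.005 0 0;0 0 0 0 0"

```text
time: 19.53
eef_pos: [0.5291, -0.0653, 0.148]
tool_rot: [[0.208, 0.978, -0.001], [0.978, -0.208, -0.0], [-0.0, -0.001, -1.0]]
force: [1.8, -0.4, 0.6]
gripper_width: 0.001
grasp_force: 1.0
```

Call:
servo_tool:
  plan: "0 -0.005 0.005 0 0;0 -0.005 0.005 0 0;0 -0.003 0.0055 0 0;0 -0.003 0.0055 0 0;0 -0.002 0.0055 0 0;0 0 0 0 0"

```text
time: 20.03
eef_pos: [0.511, -0.0612, 0.1209]
tool_rot: [[0.208, 0.978, -0.003], [0.978, -0.208, 0.0], [-0.0, -0.003, -1.0]]
force: [-0.3, 0.1, 0.1]
gripper_width: 0.001
grasp_force: 0.0
```

```bash
python3 - <<'E'
from h import *
hold()
E
```

```text
t 20.03 holder x,y mm -72.6 -45.9 z 120.9 F [-0.3  0.1  0.1] R [[0.208, 0.978, -0.003], [0.978, -0.208, 0.0], [-0.0, -0.003, -1.0]]
```

Call:
servo_tool:
  plan: "0 -0.002 0.005 0 0;0 -0.001 0.005 0 0;0 0 0.003 0 0;0 0 0 0 0"

```text
time: 20.37
eef_pos: [0.5093, -0.0609, 0.1086]
tool_rot: [[0.208, 0.978, -0.001], [0.978, -0.208, 0.0], [-0.0, -0.001, -1.0]]
force: [0.1, -0.3, 0.6]
gripper_width: -0.002
grasp_force: 0.0
```

Call:
servo_tool:
  plan: "0 0 0.002 0 0;0 0 0.002 0 0;0 0 0 0 0"

```text
time: 20.62
eef_pos: [0.5099, -0.0611, 0.1053]
tool_rot: [[0.208, 0.978, 0.0], [0.978, -0.208, -0.0], [0.0, 0.0, -1.0]]
force: [-0.4, 0.4, 2.1]
gripper_width: -0.003
grasp_force: 1.1
```

```bash
python3 - <<'E'
from h import *
hold()
E
```

```text
t 20.62 holder x,y mm -73.8 -46.0 z 105.3 F [-0.4  0.4  2.1] R [[0.208, 0.978, 0.0], [0.978, -0.208, -0.0], [0.0, 0.0, -1.0]]
```

Contact is at TCP z = 106 mm, where the fully-down lever should be. I'll confirm it with a light press and then retreat upward.

Call:
servo_tool:
  plan: "0 0 0.002 0 0;0 0 0 0 0"

```text
time: 20.78
eef_pos: [0.5099, -0.0611, 0.1046]
tool_rot: [[0.208, 0.978, 0.001], [0.978, -0.208, 0.001], [0.001, 0.001, -1.0]]
force: [-5.4, 1.5, 21.0]
gripper_width: 0.004
grasp_force: 10.1
```

Call:
servo_tool:
  plan: "0 0 -0.01 0 0;0 0 -0.02 0 0;0 0 -0.03 0 0;0 0 -0.04 0 0;-0.03 0 -0.03 0 0;-0.04 0 0 0 0;-0.04 0 0 0 0;-0.04 0 0 0 0;-0.04 0 0 0 0;-0.03 0 0 0 0;0 0 0 0 0;0 0 0 0 0"

```text
time: 21.78
eef_pos: [0.463, -0.2776, 0.2329]
tool_rot: [[0.212, 0.977, -0.0], [0.977, -0.212, -0.001], [-0.001, 0.0, -1.0]]
force: [-0.0, 0.7, -0.4]
gripper_width: 0.003
grasp_force: 0.0
```

```bash
python3 - <<'E'
from h import *
hold();c=bot.camera("top");s=bot.camera("scene")
print("stop",prof(c,127,152,.036));print("shoe",prof(c,-24,12,.034))
for cam in (c,s):
  for nm,lx,z in (("down",-.09,.093),("open",.038,.154),("bar",-.05,.086)):
    w=o+lx*ex-.045*ey;u=proj(cam,[w[0],w[1],z])[0];a=cv2.getRectSubPix(cam["color"],(5,5),(float(u[0]),float(u[1])));print(nm,u.round(1),a.reshape(-1,3).mean(0).round())
E
```

```text
t 21.78 holder x,y mm -73.8 -267.5 z 232.9 F [-0.   0.7 -0.4] R [[0.212, 0.977, -0.0], [0.977, -0.212, -0.001], [-0.001, 0.0, -1.0]]
stop [(127, 119, 19), (130, 118, 19), (133, 119, 19), (136, 119, 19), (139, 119, 19), (142, 115, 17), (145, 110, 5), (148, 126, 0), (151, 129, 0)]
shoe [(-24, 80, 1), (-21, 107, 4), (-18, 121, 3), (-15, 100, 0), (-12, 92, -2), (-9, 92, -1), (-6, 90, 5), (-3, 111, 18), (0, 120, 19), (3, 119, 19), (6, 119, 19), (9, 120, 19)]
down [306. 232.] [48. 45. 43.]
open [319.8 179. ] [168. 160. 149.]
bar [308.6 216.3] [154. 148. 148.]
down [273.9 245.4] [49. 47. 45.]
open [304.4 210.5] [198. 194. 177.]
bar [283.2 241.7] [215. 212. 207.]
```

The lever grip now shows dark at the fully-down position in both views, the stone is at the stop, and the shoe is on the stone.

```bash
python3 -c "
from bench import bot
print(bot.hand_in())"
```

```text
the job is handed in; nothing more can be done
None
```

I clamped the stone and handed the job in at about 22 s: it is flat in the bed, hard against the end stop with the shoe on it (about 10 N before the throw), and the lever has snapped fully down.

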